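# Mix a vial, stand it in the meter and hold its keyed cap home

## Task

Take a reading of the sample: mix the small closed vial by tipping it upside down, so that its screw top points steeply downward, then stand it upright in the well of the bench meter and let it go. Then put the metal light-shield cap with the knurled grip over the vial, turn it until the keyways hidden in its skirt drop over the two pins of the well, and push it fully home against the sprung ring. Do not force the cap or knock over or shove the bottles and the case standing around, and finish still gripping the cap and holding it pushed fully home: the meter reads only while it is held down.

Things in the scene. Friction and masses are not known exactly. Their poses are not given: they have to be found in the camera images.
- vial_center (a point): closed sample vial: amber glass, paper label, white ribbed screw top; a cylinder 26 mm wide, 64 mm tall, about 50 g, standing on the bench at the start. The point is its centre, 32 mm above its underside; z points from bottom to screw top. Bottom edge chamfered 2 mm. Grip it in its upper half: the well swallows its lower 24 mm
- cap_center (a point): light-shield cap, bare metal, 140 g, 80 mm tall, standing open end down: skirt 54 mm wide up to 38 mm, above it the knurled round grip, 40 mm wide. The point is its centre, 40 mm above its underside, z up. Bore 38 mm with four keyways 11 mm wide, a quarter turn apart, hidden in the skirt, direction not told: find them by feel within a quarter turn either way. Hollow to 76 mm
- well_mouth (a point): white bench meter 170x116x46 mm, fixed, display in front. Toward its back a black upright tube, 36 mm outside, its top 6 mm tapered to 32 mm, rises 32 mm from a flange. The point is the centre of the tube's upper end, 78 mm above the bench; x points to the meter's back, z up. The well in it is 28.6 mm wide, 24 mm deep: the standing vial's centre is 8 mm above this point
- front_pin (a point): middle of the outer end of one of the two 6 mm steel pins that stand out 4.5 mm from the tube on opposite sides, toward its -x (this one, the display side) and +x, their tops 15 mm below the mouth. A cap not keyed rests on them, its centre 25 mm above point well_mouth; keyed, it sinks freely to 15 mm, where its rim meets the sprung ring; fully home on the flange its centre is 10 mm above
- seal_ring (a joint): sprung black ring round the foot of the tube, pressed down by the cap's rim: 0 m when free, 0.005 m when the cap is fully home; it pushes back with 4 N at the start and 8 N at the end of its travel and lifts the cap again when it is let go
- oil_bottle: bystander: squat yellowish bottle with a tall white top, 27 mm wide and 61 mm tall, standing to the left of the meter near the vial, before or behind it; origin at the centre of its underside
- stain_a: bystander: brown dropper bottle, 37 mm wide and 107 mm tall, standing behind the meter; origin at the centre of its underside
- case_10: bystander: white round case with a black screw top, 39 mm wide and 55 mm tall, standing to the right of the meter; origin at the centre of its underside
There are look-alikes about, which are no part of the job. Leave any purple or turquoise look-alike of the part that bears vial_center alone.

How it is judged (in metres and radians):
On the way, in this order (a step that is already met when the one before it is completed fails the run):
1. the vial is lifted off the bench and tipped upside down: its screw top points at least 30 degrees below level (angle between vial_center's own z axis and vertical above 2.09 rad and height (world z) of vial_center above 0.06 m), for 0.2 s.
2. the vial stands upright at the bottom of the meter's well and is let go (horizontal distance between vial_center and well_mouth below 0.005 m and z of vial_center in the frame of well_mouth below 0.011 m and angle between vial_center's own z axis and vertical below 0.15 rad and contact force between the fingers and vial below 0.1 N), for 0.2 s.
At the end, for the whole second after the job is handed in: Vial upright in the well (5 mm of its axis, 3 mm of its floor, 0.15 rad); cap over it, keyed on the pins, within 2 mm of home, 4 mm of the axis, 0.08 rad, at rest; ring pressed over 4 of its 5 mm; fingers still gripping the cap with over 1 N (horizontal distance between vial_center and well_mouth below 0.005 m and z of vial_center in the frame of well_mouth below 0.011 m and angle between vial_center's own z axis and vertical below 0.15 rad and z of cap_center in the frame of well_mouth below 0.012 m and horizontal distance between cap_center and well_mouth below 0.004 m and angle between cap_center's own z axis and vertical below 0.08 rad and value of joint seal_ring above 0.004 m and contact force between the fingers and cap above 1 N and linear speed of cap below 0.02 m/s); the arm keeps its last pose, push and grip.
It fails at once if the cap is forced: it bears on the meter with more than 100 N (contact force between cap and meter above 100 N).
It fails at once if a bottle or the case standing around is knocked over or shoved more than 4 cm (angle between any of oil_bottle, stain_a, case_10's own z axis and vertical above 0.6 rad or distance of any of oil_bottle, stain_a, case_10 from where it was at the start of the episode above 0.04 m).
It also fails if it takes over 72 s, if anything falls off the work surface, if the arm or the gripper's body presses on something with over 40 N, if the wrist force passes 120 N, or if a joint passes its speed limit or range.

## Robot

A 6-joint arm with a two-finger parallel gripper is mounted at the origin on a cart in front of the work surface, level with it; the furniture and walls round the work are solid. World frame = base frame: x ahead of the robot, y to its left, z up, the work surface at z = 0. Lengths are in mm, angles in rad, forces in N, time in s.
With the tool pointing down it reaches from about 350 to 775 mm from the base axis. Payload 7.3 kg.
Tool frame: the origin (TCP) lies on the centre line of the jaws, within the pads' length; the fingertips stand 11 mm ahead of it and the grasp point (between the pads) lies 8 mm behind it; z points along the fingers, y is the line along which they close (so a half turn about z gives the same grasp; the last joint's range is limited). The gripper opens to 92 mm and grips with 3 to 60 N. Pads are 19 mm wide; open, the fingers measure 130 mm over their backs; the gripper's body (75 mm by 190 mm) begins 47 mm behind the grasp point.
Start: joints at [-1.46, 0.342, 1.524, -0, 1.275, -0.146], TCP at [133.365, -507.797, 237.741] pointing down, gripper open.
Joint ranges: [-2.53, 2.53], [-0.77, 2.02], [0.04, 2.7], [-1, 4.14], [0.28, 2.66], [-3.11, 3.11]. Speed limits (rad/s): [2.57, 2.57, 3.14, 3.14, 3.14, 3.14].

## Interface

Orientations are given as [roll, pitch, yaw] about the fixed x, y, z axes, in that order (R = Rz(yaw) Ry(pitch) Rx(roll)).
In Python, from plant import bot gives the robot as it stands.
- The arm moves only by the tool step_arm, never from a script. Its argument "deltas" is a list of rows, each a list of 5 numbers: the opening, from 0 (shut) to 1 (fully open), then the shift along the tool's x, y, z each as a share of 0.5 m, from -1 to 1, then the turn about the tool's z as a share of pi/2 rad, from -1 to 1. In form: [[claw, x, y, z, turn], ...]. A call has 1 to 8 rows; each row shifts and turns the commanded pose from where the row before left it, along the tool's axes as they then stand; what a row does not reach is not made up. A row lasts 1/10 s, in which the tool goes at most 50 mm and 8.59 degrees, less where a joint would pass 70% of its speed; a pose out of reach is approached as far as the arm can. A call with a number of a shift or a turn outside -1 to 1 is refused whole. A call with a gripper value outside its range is refused whole. The fingers move at their own pace and stop on an object; the grip force is fixed at half the most. Time passes only in rows, so rows that do not move let the fingers close. It gives the time, the measured TCP pose, the force, the opening and the grip force at its end, in the units of the state.
- bot.get_obs(): the state, without advancing time (a new reading comes with each control period).
- bot.capture(name): name is "side" or "top" or "wrist"; returns (picture, depth): 384x512x3 uint8, red, green, blue; 384x512 float32, mm along the optical axis (not along the pixel's ray), 0 where there is no reading.
- bot.camera_params(name): a dict with "fov_y" (degrees; the focal length in pixels is half the picture's height over the tangent of half this angle, whatever the lens; pixels are square), "cx", "cy" (the principal point, pixels), "k1" (the pictures are not rectified: a ray, as slopes to the right and down, at radius r is drawn at 1 + k1 r^2 times it, then the intrinsics apply), "rvec" (rotation vector, rad) and "tvec" (3), from world to camera coordinates, as OpenCV has them. Camera axes: x right, y down, z forward; pixel columns grow to the right and rows downward; lengths in mm; the calibration is good to about 2 mm. A picture is of the moment at which its call begins: read the wrist's pose just before it. camera_params takes no time and is no camera call; for the wrist camera it gives the pose at the moment of the call.
- bot.close_job(): hands the job in; it is judged then, once.
The state is a dict: "time": time; "joint_positions": joint angles; "dq": joint speeds; "tau": joint torques, N m; "tool_pos": TCP position; "tcp_rot": TCP orientation; "contact_force": force on the tool from outside, world axes, zero at the start; "moment": the same for the moment, N m; "grip_width": finger opening in mm; "finger_force": force on a finger pad.
Only numpy, scipy, OpenCV 4.12 (cv2) and the standard library are available. Lean on these libraries where they do the work, as an engineer would, in place of code of your own. Each camera call takes 0.05 s, during which the arm holds its last target. There are 200 camera calls.

## Working session

There is one attempt and no reset: what is moved stays moved. The work goes in short steps, Python scripts to look and compute and a tool call to move; the robot and the scene stay as the last step left them, time stands still between calls to the robot, and variables do not carry over. Pictures are saved under pics/ and viewed, at most 10 in all, crops included, and the job is handed in when it is done.

Besides the shell and the picture viewer there is one more tool, called as name(argument=value, ...) on one line, values as JSON. step_arm: Moves the arm, as the interface text tells. Shift numbers are shares of 0.5 m and turn numbers shares of pi/2 rad, none past 1 either way. Its arguments: {"type":"object","properties":{"deltas":{"type":"array","items":{"type":"array","items":{"type":"number","minimum":-1,"maximum":1}}}},"required":["deltas"]}

```bash
ls; mkdir -p pics
cat > h.py <<'E'
import numpy as np, cv2
from plant import bot
def cam(n):
    p=bot.camera_params(n); R=cv2.Rodrigues(np.array(p['rvec'],float))[0]; t=np.array(p['tvec'],float).ravel()
    f=192/np.tan(np.radians(p['fov_y'])/2); return p,R,t,f
def slopes(uv,c):
    p,R,t,f=c; d=(np.atleast_2d(uv).astype(float)-[p['cx'],p['cy']])/f; s=d.copy()
    for _ in range(20): s=d/(1+p['k1']*(s**2).sum(1,keepdims=True))
    return s
def ray(uv,c):
    s=slopes(uv,c); p,R,t,f=c
    return -R.T@t, np.c_[s,np.ones(len(s))]@R
def onplane(uv,c,z):
    o,d=ray(uv,c); return o+d*((z-o[2])/d[:,2])[:,None]
def cloud(depth,c):
    v,u=np.mgrid[:384,:512]; o,d=ray(np.c_[u.ravel(),v.ravel()],c)
    return (o+d*depth.reshape(-1,1)).reshape(384,512,3)
def proj(P,c):
    p,R,t,f=c; q=np.atleast_2d(P)@R.T+t; s=q[:,:2]/q[:,2:]; s=s*(1+p['k1']*(s**2).sum(1,keepdims=True))
    return s*f+[p['cx'],p['cy']]
def snap(n,fn):
    c=cam(n); im,d=bot.capture(n); np.savez(''+fn+'.npz',im=im,d=d); cv2.imwrite('pics/'+fn+'.png',im[:,:,::-1]); return c,im,d
E
python3 - <<'E'
from h import *
np.set_printoptions(precision=3,suppress=True)
print(bot.get_obs())
c,a,d=snap('top','t0'); c2,b,e=snap('side','s0')
for x in(c,c2): print(x[0],-x[1].T@x[2])
cv2.imwrite('pics/both0.png',cv2.resize(np.vstack([a,b])[:,:,::-1],None,fx=.78,fy=.78))
E
```

```text
pics
{'time': 0.0, 'joint_positions': array([-1.46 ,  0.343,  1.525, -0.   ,  1.275, -0.146]), 'dq': array([-0.002,  0.   ,  0.   ,  0.001, -0.   ,  0.   ]), 'tau': array([ -0.001, -43.124, -24.422,   0.072,   0.056,  -0.   ]), 'tool_pos': array([ 133.307, -507.389,  237.021]), 'tcp_rot': array([-3.14 , -0.   ,  0.257]), 'contact_force': array([0.149, 0.579, 0.77 ]), 'moment': array([-0.026, -0.018,  0.006]), 'finger_force': 0.0, 'grip_width': 92.1475429659806}
{'fov_y': 53.881191015633775, 'cx': 253.09512398859297, 'cy': 197.3044310094618, 'k1': -0.10928372509892346, 'rvec': array([ 2.126, -2.115,  0.2  ]), 'tvec': array([264.768, 581.036, 834.925])} [411.386 265.485 930.098]
{'fov_y': 55.401840438424635, 'cx': 254.78990572621134, 'cy': 189.7845121482192, 'k1': -0.008169444474609584, 'rvec': array([ 0.742, -2.566,  1.176]), 'tvec': array([633.237, 106.596, 860.606])} [232.61  831.176 638.775]
```

View pics/both0.png

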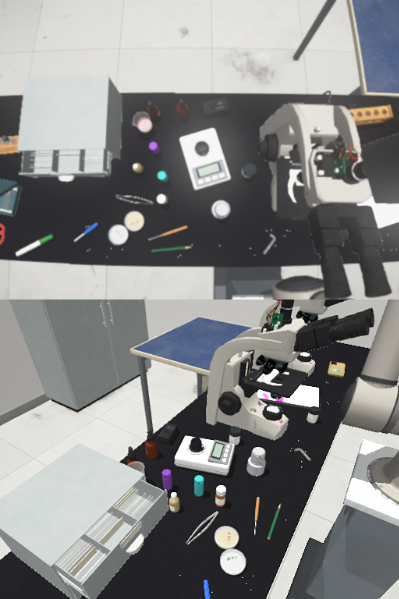

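Run:
```python
from h import *
a=np.load('t0.npz')['im'];b=np.load('s0.npz')['im']
A=cv2.resize(a[115:295,155:345],None,fx=2.1,fy=2.1,interpolation=3)
B=cv2.resize(b[150:330,170:360],None,fx=2.1,fy=2.1,interpolation=3)
cv2.imwrite('pics/crop0.png',np.hstack([A,B])[:,:,::-1])
c=cam('top');print(onplane([[208,255],[283,268],[260,190],[178,215],[318,218]],c,60).round())
```

```text
[[444. 370.  60.]
 [415. 199.  60.]
 [596. 252.  60.]
 [536. 443.  60.]
 [530. 116.  60.]]
```

View pics/crop0.png

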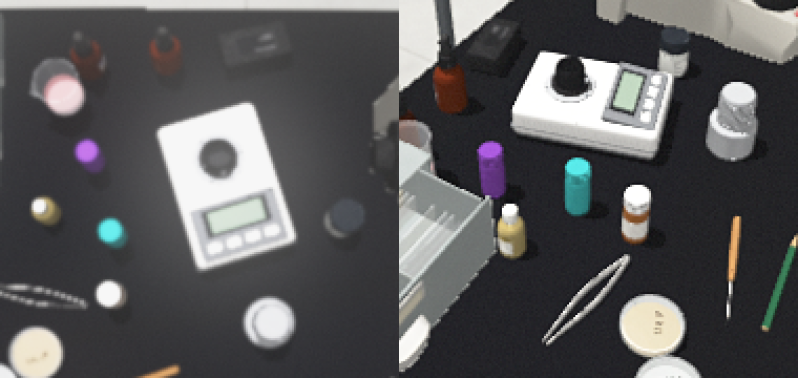

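Run:
```python
from h import *
np.set_printoptions(precision=1,suppress=True)
z=np.load('t0.npz');a=z['im'].astype(int);c=cam('top');P=cloud(z['d'],c)
def near(u,v,r,zl,zh):
    vv,uu=np.mgrid[:384,:512];m=(np.hypot(uu-u,vv-v)<r)&(P[...,2]>zl)&(P[...,2]<zh);m8=m.astype(np.uint8)
    cs=max(cv2.findContours(m8,0,1)[0],key=cv2.contourArea);(x,y),rr=cv2.minEnclosingCircle(cs)
    zz=np.median(P[...,2][m]); w=onplane([[x,y],[x+rr,y]],c,zz); q=np.argwhere(m)[:,::-1].mean(0)
    print(u,v,'n',m.sum(),'circ',x,y,rr,'z',zz,'W',w[0],'dia',2*np.linalg.norm(w[1]-w[0]),'mean',onplane(q,c,zz)[0])
near(207,254,10,50,75);near(283,268,14,65,95);near(259,190,14,68,90);near(176,215,10,45,75);near(207,226,10,45,75);near(318,218,14,40,70);near(233,140,14,60,130)
# meter top
g=a.min(2); m=((g>150)&(P[...,2]>35)&(P[...,2]<58)).astype(np.uint8);m[:, :225]=0;m[:,300:]=0;m[248:]=0
m=cv2.morphologyEx(m,3,np.ones((15,15)))
cs=max(cv2.findContours(m,0,1)[0],key=cv2.contourArea);w=onplane(cs[:,0],c,46)[:,:2].astype(np.float32)
r=cv2.minAreaRect(w);print(r,cv2.boxPoints(r))
# cap seen in side
z=np.load('s0.npz');c2=cam('side');b=z['im'];P2=cloud(z['d'],c2)
for n,w in dict(vial=[444,370,64],cap=[415,199,80],well=[596,252,78]).items(): print(n,proj(w,c2))
for n,X in dict(vial=[444,370],cap=[415,199],well=[596,252]).items():
    m=(np.hypot(P2[...,0]-X[0],P2[...,1]-X[1])<40)&(P2[...,2]>48)
    print(n,m.sum(),P2[m].min(0),P2[m].max(0))
```

```text
207 254 n 103 circ 206.71875 255.203125 5.722456455230713 z 62.63461854005982 W [443.2 372.9  62.6] dia 26.18294173875359 mean [443.6 372.7  62.6]
283 268 n 235 circ 283.70001220703125 268.17999267578125 8.888415336608887 z 78.67932646297697 W [415.  198.8  78.7] dia 39.62388182484216 mean [414.5 198.5  78.7]
259 190 n 76 circ 258.9565124511719 188.1086883544922 7.699104309082031 z 74.84861600722382 W [597.7 254.4  74.8] dia 35.67253714986832 mean [597.5 254.1  74.8]
176 215 n 40 circ 174.0 213.3000030517578 3.448286294937134 z 59.32256084895266 W [539.8 452.8  59.3] dia 16.295789282973995 mean [539.7 452.9  59.3]
207 226 n 108 circ 207.61392211914062 225.19619750976562 5.8167243003845215 z 62.314100553920866 W [512.1 372.6  62.3] dia 26.968659463415584 mean [512.3 372.6  62.3]
318 218 n 220 circ 319.3355407714844 217.6842041015625 8.504057884216309 z 53.160377971629885 W [532.2 112.1  53.2] dia 40.237859039005315 mean [532.1 112.3  53.2]
233 140 n 90 circ 232.5 134.0 6.18475866317749 z 80.60536096565204 W [727.6 317.6  80.6] dia 29.388036866829793 mean [728.1 316.6  80.6]
((568.6935424804688, 245.61737060546875), (168.373779296875, 115.00098419189453), 17.21558380126953) [[471.3 275.6]
 [505.3 165.8]
 [666.1 215.6]
 [632.1 325.5]]
vial [[284.3 240.8]]
cap [[331.2 193.9]]
well [[252.7 180. ]]
vial 146 [432.  362.8  48.3] [457.  387.4  67.1]
cap 318 [395.1 181.2  48.3] [434.2 220.6  83.1]
well 369 [557.6 219.2  48. ] [635.7 288.7  81.2]
```

Run:
```python
from h import *
Ps=[]
for n,f in(('top','t0'),('side','s0')):
    z=np.load(f+'.npz');P=cloud(z['d'],cam(n))[z['d']>0];Ps.append(P)
P=np.vstack(Ps)
print('max z per 50mm cell; rows x=100..700, cols y=-450..450')
H=np.full((13,19),-1)
i=((P[:,0]-75)//50).astype(int);j=((P[:,1]+475)//50).astype(int);k=(i>=0)&(i<13)&(j>=0)&(j<19)
np.maximum.at(H,(i[k],j[k]),P[k,2].astype(int))
for r,l in enumerate(H): print(100+50*r,' '.join('%4d'%v for v in l))
```

```text
max z per 50mm cell; rows x=100..700, cols y=-450..450
100   -1   -1   -1   -1   -1   -1    3    3   15   20  252  245    3   -1   -1   -1   -1   -1   -1
150   -1   -1   -1   -1   -1   -1    3    2    4  363  326  264    2   -1   -1   -1   -1   -1   -1
200   -1   -1   -1   -1   -1   -1   -1   -1  471  467  350  270   -1   -1   -1   -1   -1   -1   -1
250    2    2    4    3    3    3    3    4  470  460  440  269    3    4    3    3    4    3    3
300    4    3    4    3    4    3   56    4  440  440  441    4    3    3    3    9    9    9    3
350    9   12   12   12   12   57   58    3  414  413  415    4    4    4    4   11   11    7   17
400   10   12   12   13   12    3    4  211  520  520  399  207   38   83   38    4    4    4   17
450    6   11   12   12   12   10    3  211  529  534  383  211    4   82   41   27   67   67   12
500   -1   -1   -1   -1   13   11   -1  211  537  536  384   57   56   54   55   55   66   66    3
550   -1    2   -1   -1   11   12   -1  340  395  400  353  126   57   58   58   57    3   64   66
600   -1   -1   -1    2   11   12  127  330  332  329  333  144    4   48   81   55   39   67    3
650  242    3    4    3    1    7   -1  304  305  248  307    4    4   48   50   48   46   70   72
700  245    3   62   58   58   56   -1   -1  237  236  237    4    3   30   33  103   78  107   72
```

step_arm(deltas=[[0.5, 0, 0, -0.1, 0], [0.5, 0, 0, -0.1, 0], [0.5, 0, 0, -0.1, 0], [0.5, 0, 0, -0.1, 0], [0.5, 0, 0, -0.1, 0], [0.5, 0, 0, -0.1, 0], [0.5, 0, 0, -0.1, 0], [0.5, 0, 0, 0, 0]])

```text
time: 0.9
tool_pos: [133.4, -508.5, 588.9]
tcp_rot: [3.126, 0.002, 0.257]
contact_force: [-0.9, -0.4, -0.3]
grip_width: 46.1
finger_force: 0.0
```

Run:
```python
from h import *
np.set_printoptions(precision=3,suppress=True)
o=bot.get_obs();print(o['time'],o['joint_positions'],o['tool_pos'],o['tcp_rot'])
```

```text
0.9 [-1.46   0.39   0.493  0.     2.243 -0.146] [ 133.434 -508.511  588.947] [3.126 0.002 0.257]
```

step_arm(deltas=[[0.5, 0.077, -0.06, -0.015, 0], [0.5, 0.077, -0.06, -0.015, 0], [0.5, 0.077, -0.06, -0.015, 0], [0.5, 0.077, -0.06, -0.015, 0], [0.5, 0.077, -0.06, -0.015, 0], [0.5, 0.077, -0.06, -0.015, 0], [0.5, 0.077, -0.06, 0, 0], [0.5, 0.077, -0.06, 0, 0]])

```text
time: 1.7
tool_pos: [371.2, -196.3, 626.4]
tcp_rot: [-3.141, 0.001, 0.256]
contact_force: [1.1, -0.2, 0.7]
grip_width: 46.1
finger_force: 0.0
```

step_arm(deltas=[[0.5, 0.051, -0.076, 0, 0], [0.5, 0.051, -0.076, 0, 0], [0.5, 0.051, -0.076, 0, 0], [0.5, 0.051, -0.076, 0, 0], [0.5, 0.051, -0.076, 0, 0], [0.5, 0.051, -0.076, 0, 0], [0.5, 0.051, -0.076, 0, -0.09], [0.5, 0.051, -0.076, 0, -0.09]])

```text
time: 2.5
tool_pos: [484.9, 151.4, 625.5]
tcp_rot: [-3.141, 0.002, 0.545]
contact_force: [1.0, -1.2, 0.6]
grip_width: 45.8
finger_force: 0.0
```

step_arm(deltas=[[0.5, 0.031, -0.084, 0, -0.094], [0.5, 0.044, -0.078, 0, -0.094], [0.5, 0.055, -0.071, 0, -0.094], [0.5, 0.064, -0.062, 0, -0.094], [0.5, 0.073, -0.052, 0, -0.094], [0.5, 0, 0, 0.09, -0.094], [0.5, 0, 0, 0.09, -0.094], [0.5, 0, 0, 0.09, -0.094]])

```text
time: 3.3
tool_pos: [437.2, 364.5, 509.1]
tcp_rot: [3.129, -0.008, 1.617]
contact_force: [1.5, 1.1, 1.5]
grip_width: 46.0
finger_force: 0.0
```

step_arm(deltas=[[0.5, 0, 0, 0.09, -0.094], [0.5, 0, 0, 0.09, 0], [0.5, 0, 0, 0.09, 0], [0.5, 0, 0, 0.08, 0], [0.5, 0, 0, 0, 0]])

```text
time: 3.8
tool_pos: [436.6, 363.6, 328.8]
tcp_rot: [-3.14, -0.0, 1.758]
contact_force: [0.2, -0.8, 0.7]
grip_width: 45.8
finger_force: 0.0
```

Run:
```python
from h import *
np.set_printoptions(precision=2,suppress=True)
o=bot.get_obs();print(o['joint_positions'],o['tool_pos'],o['tcp_rot'])
c,a,d=snap('wrist','w1');P=cloud(d,c)
print(-c[1].T@c[2],c[1][2])
m=(np.hypot(P[...,0]-443,P[...,1]-373)<30)&(P[...,2]>55)&(P[...,2]<72)&(d>0)
print(m.sum(),np.median(P[m],0),P[m].min(0),P[m].max(0))
```

```text
[0.56 0.38 1.23 0.   1.54 0.37] [436.63 363.59 328.81] [-3.14 -0.    1.76]
[422.59 445.36 475.74] [ 0.06 -0.3  -0.95]
330 [446.13 373.59  63.75] [433.63 360.79  55.62] [458.97 385.25  66.23]
```

View pics/w1.png

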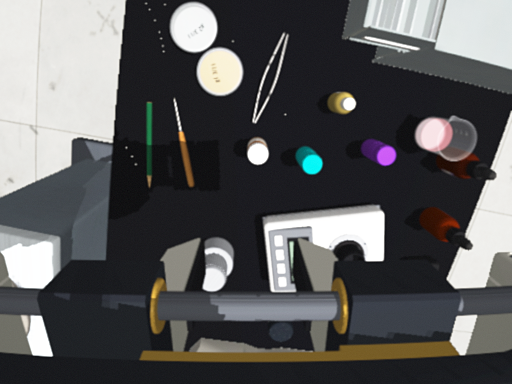

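step_arm(deltas=[[0.5, 0, 0, 0, -0.072], [0.5, 0.013, 0.022, 0.08, 0], [0.5, 0, 0, 0.09, 0], [0.5, 0, 0, 0.09, 0], [0.5, 0, 0, 0.09, 0], [0.5, 0, 0, 0.09, 0], [0.5, 0, 0, 0.06, 0], [0.5, 0, 0, 0, 0]])

```text
time: 4.65
tool_pos: [450.2, 376.4, 83.9]
tcp_rot: [3.134, -0.003, 1.871]
contact_force: [-0.2, -0.1, 0.4]
grip_width: 45.7
finger_force: 0.0
```

step_arm(deltas=[[0.5, -0.003, -0.012, 0.02, 0], [0.5, 0, 0, 0.04, 0], [0.5, 0, 0, 0.04, 0], [0.5, 0, 0, 0, 0], [0.28, 0, 0, 0, 0], [0.28, 0, 0, 0, 0], [0.28, 0, 0, 0, 0], [0.28, 0, 0, 0, 0]])

```text
time: 5.45
tool_pos: [446.1, 374.2, 36.8]
tcp_rot: [3.128, -0.005, 1.872]
contact_force: [-0.7, -0.5, 3.1]
grip_width: 26.0
finger_force: 2.1
```

step_arm(deltas=[[0.27, 0, 0, 0, 0], [0.27, 0, 0, -0.06, 0], [0.27, 0, 0, -0.08, 0], [0.27, 0, 0, -0.06, 0], [0.27, -0.055, 0.055, 0, 0], [0.27, -0.055, 0.055, 0, 0], [0.27, -0.055, 0.055, 0, 0], [0.27, -0.053, 0.053, 0, 0]])

```text
time: 6.25
tool_pos: [582.4, 300.4, 137.0]
tcp_rot: [3.129, -0.004, 1.872]
contact_force: [0.8, 0.6, 0.3]
grip_width: 25.5
finger_force: 30.0
```

step_arm(deltas=[[0.27, 0, 0, 0, 0], [0.27, 0, 0, 0, 0]])

```text
time: 6.45
tool_pos: [581.3, 300.6, 136.2]
tcp_rot: [3.13, -0.005, 1.87]
contact_force: [-1.1, 1.4, -1.0]
grip_width: 25.3
finger_force: 30.0
```

Run:
```python
from h import *
c,a,d=snap('side','s2');c,b,d=snap('wrist','w2')
A=cv2.resize(a[90:290,160:400],None,fx=2,fy=2);B=b[100:384,150:450]
A=cv2.resize(A,(480,400));B=cv2.resize(B,(320,400))
cv2.imwrite('pics/c2.png',np.hstack([A,B])[:,:,::-1])
print(bot.get_obs()['tool_pos'])
```

```text
[580.16137303 301.75266959 136.48089679]
```

View pics/c2.png

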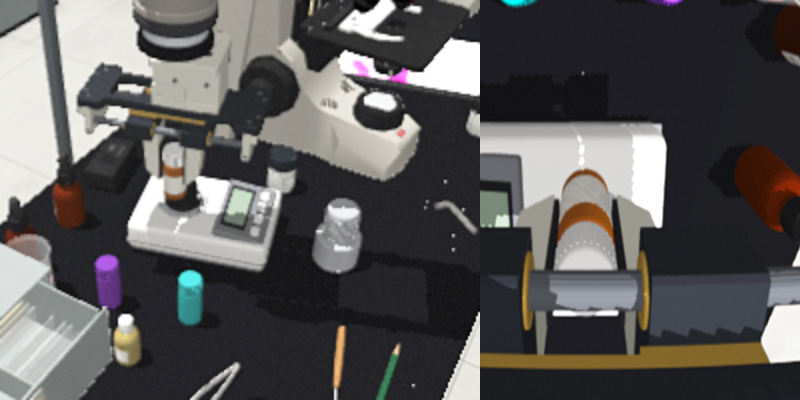

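step_arm(deltas=[[0.27, 0, 0.004, 0.034, 0], [0.27, 0, 0, 0.034, 0], [0.27, -0.02, 0, 0, 0], [0.27, -0.02, 0, 0, 0], [0.27, -0.02, 0, 0, 0], [0.27, -0.02, 0, 0, 0], [0.27, -0.02, 0, 0, 0], [0.27, 0, 0, 0, 0]])

```text
time: 7.35
tool_pos: [598.2, 254.4, 103.9]
tcp_rot: [3.128, -0.006, 1.871]
contact_force: [-4.0, 4.2, 1.4]
grip_width: 25.1
finger_force: 30.0
```

step_arm(deltas=[[0.27, -0.02, 0, 0, 0], [0.27, -0.02, 0, 0, 0], [0.27, -0.02, 0, 0, 0], [0.27, -0.016, 0, 0, 0], [0.27, 0, 0, 0, 0]])

```text
time: 7.85
tool_pos: [610.2, 216.3, 102.6]
tcp_rot: [3.129, -0.003, 1.87]
contact_force: [-0.2, 0.7, -0.4]
grip_width: 25.3
finger_force: 28.2
```

Run:
```python
from h import *
c,a,d=snap('side','s3')
cv2.imwrite('pics/c3.png',cv2.resize(a[120:270,190:340],None,fx=3,fy=3)[:,:,::-1])
```

```text
(no output)
```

View pics/c3.png

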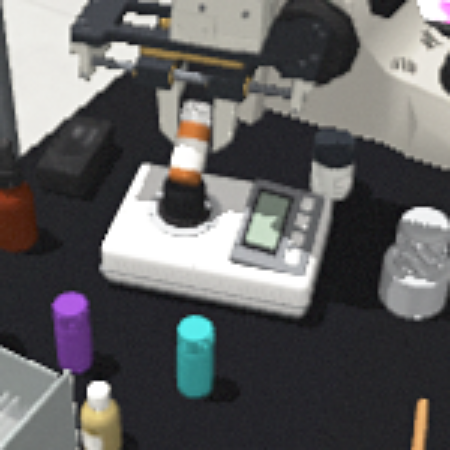

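step_arm(deltas=[[0.27, 0.004, 0, 0.011, 0], [0.27, 0, 0, 0.011, 0], [0.27, 0, 0, 0.011, 0], [0.27, 0, 0, 0.011, 0], [0.27, 0, 0, 0.011, 0], [0.27, 0, 0, 0.011, 0], [0.27, 0, 0, 0.01, 0], [0.27, 0, 0, 0, 0]])

```text
time: 8.7
tool_pos: [612.4, 217.8, 67.4]
tcp_rot: [3.123, 0.001, 1.871]
contact_force: [2.8, -14.0, 15.2]
grip_width: 25.4
finger_force: 30.0
```

Run:
```python
from h import *
c,a,d=snap('side','s4');print(bot.get_obs()['tool_pos'])
cv2.imwrite('pics/c4.png',cv2.resize(a[120:270,190:340],None,fx=3,fy=3)[:,:,::-1])
```

```text
[612.31130057 217.91670101  67.34825417]
```

View pics/c4.png

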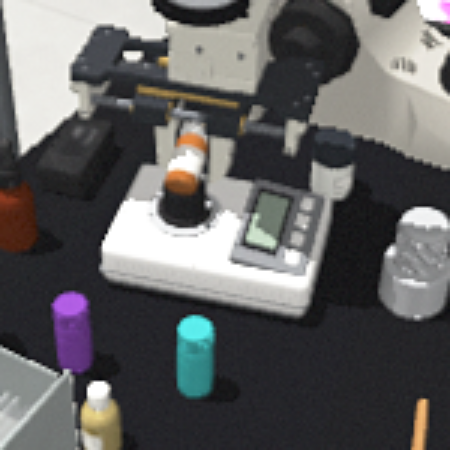

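step_arm(deltas=[[0.27, 0, 0, 0.008, 0], [0.27, 0, 0, 0.003, 0], [0.27, 0, 0, 0, 0], [0.27, 0, 0, 0, 0], [0.27, 0, 0, -0.04, 0], [0.27, 0, 0, -0.08, 0], [0.27, 0, 0, -0.08, 0], [0.27, 0, 0, 0, 0]])

```text
time: 9.55
tool_pos: [611.0, 220.9, 164.8]
tcp_rot: [3.119, -0.004, 1.872]
contact_force: [0.9, 0.3, 0.2]
grip_width: 25.0
finger_force: 30.0
```

Run:
```python
from h import *
np.set_printoptions(precision=1,suppress=True)
T=np.array(bot.get_obs()['tool_pos']);print(T)
ym=np.array([-.296,.955,0]);xm=np.array([.955,.296,0])
for n in('side','top','wrist'):
    c,a,d=snap(n,n[0]+'5');P=cloud(d,c)-T-[0,0,8]
    x=P@xm;y=P@ym;z=P[...,2];m=(abs(x)<12)&(np.hypot(y,z)<55)&(d>0)&(z<45)
    hsv=cv2.cvtColor(a,cv2.COLOR_RGB2HSV)
    am=m&(hsv[...,0]<18)&(hsv[...,1]>130)&(hsv[...,2]>80)
    print(n,m.sum(),am.sum())
    q=np.c_[x[am],y[am],z[am]]; print(q[::max(1,len(q)//12)])
```

```text
[611.  220.9 164.8]
side 183 57
[[  2.5  14.2  34.9]
 [  7.1  14.6  31.8]
 [ -2.5  15.8  34. ]
 [  6.1  18.2  31.5]
 [ -3.   17.6  32.6]
 [-10.4  10.6  29.7]
 [-10.6  20.4  30.4]
 [ -9.1  48.9  24.6]
 [  3.7  51.5  13.5]
 [  8.9  49.7   8.7]
 [ -3.1  51.5  12.1]
 [  1.2  52.6   9.4]
 [-10.   51.8  10.9]
 [ -1.   52.3   7. ]
 [-10.6  54.    9.9]]
top 46 3
[[ 4.7 49.9 20.8]
 [-6.7 49.2 22.5]
 [-8.8 49.8 23. ]]
wrist 7766 2373
[[  7.2  52.8  14.9]
 [ -1.7  50.4  21.9]
 [ -7.2  48.9  21.8]
 [ -1.4  48.1  23. ]
 [  4.3  46.4  21.1]
 [-10.2  44.7  20.1]
 [-11.3  19.6  24. ]
 [  2.3  18.9  25.9]
 [-10.2  16.6  24.7]
 [ -1.   17.1  27.7]
 [  7.7  13.3  23.8]
 [ -5.   14.2  27.8]
 [  5.7  11.6  25.8]]
```

step_arm(deltas=[[0.27, 0.059, -0.049, 0, 0], [0.27, 0.059, -0.049, 0, 0], [0.27, 0.059, -0.049, 0, 0], [0.27, 0.059, -0.049, 0, 0], [0.27, 0.058, -0.05, 0.04, 0], [0.27, 0, 0, 0.08, 0], [0.27, 0, 0, 0.08, 0], [0.27, 0, 0, 0, 0]])

```text
time: 10.5
tool_pos: [443.6, 322.4, 51.7]
tcp_rot: [-3.14, -0.002, 1.872]
contact_force: [-0.8, -0.4, -1.0]
grip_width: 25.6
finger_force: 30.0
```

step_arm(deltas=[[0.27, 0, 0, 0.06, 0], [0.27, 0, 0, 0.034, 0], [0.27, 0, 0, 0, 0]])

```text
time: 10.8
tool_pos: [448.9, 324.6, 11.8]
tcp_rot: [3.13, -0.004, 1.871]
contact_force: [0.5, 1.3, -0.9]
grip_width: 25.3
finger_force: 30.0
```

step_arm(deltas=[[0.32, 0, 0, -0.003, 0], [0.32, 0, 0, 0, 0], [0.32, 0, 0, 0, 0], [0.32, 0, 0, 0, 0]])

```text
time: 11.2
tool_pos: [448.9, 324.7, 12.7]
tcp_rot: [3.129, -0.004, 1.871]
contact_force: [0.4, 0.1, -0.4]
grip_width: 29.4
finger_force: 0.0
```

```bash
cat > vial.py <<'E'
from h import *
np.set_printoptions(precision=1,suppress=True)
ym=np.array([-.296,.955,0]);xm=np.array([.955,.296,0])
def look(n,fn,zmax=45):
    o=bot.get_obs();T=np.array(o['tool_pos']);c,a,d=snap(n,fn);P=cloud(d,c);Q=P-T-[0,0,8]
    x=Q@xm;y=Q@ym;z=Q[...,2]
    m=(abs(x)<12)&(abs(y)<75)&(abs(z)<zmax+0)&(P[...,2]>3.5)&(d>0)
    hsv=cv2.cvtColor(a,cv2.COLOR_RGB2HSV);am=m&(hsv[...,0]<18)&(hsv[...,1]>130)&(hsv[...,2]>80);wh=m&(hsv[...,1]<50)&(hsv[...,2]>110)
    print(n,'T',T,'rel to grasp pt; bins of y: ztop amber / white')
    for lo in range(-75,75,6):
        k=(y>=lo)&(y<lo+6)
        f=lambda q:'%4d %5.1f %5.1f'%(q.sum(),np.percentile(z[q],90),np.median(x[q])) if q.sum()>3 else '   -           '
        if (am&k).sum()>3 or (wh&k).sum()>3: print(lo+3,f(am&k),'|',f(wh&k))
E
python3 - <<'E'
from vial import *
look('wrist','w6')
E
```

```text
wrist T [448.9 324.7  12.7] rel to grasp pt; bins of y: ztop amber / white
-12    -            |   12  -1.2 -11.0
-6    -            |  355   5.1  -0.3
0    -            |  559   5.1  -0.3
6   42   0.1 -10.1 |    -           
12   68   0.6  -9.9 |    8   4.0   4.7
18    -            |  615   5.5   0.2
24    -            |  661   5.7   0.2
30    -            |  686   5.5   0.2
36    -            |  711   5.5   0.2
42   68   0.5 -10.1 |   85   5.4   0.3
48  532   1.0  -1.0 |    -
```

View pics/w6.png

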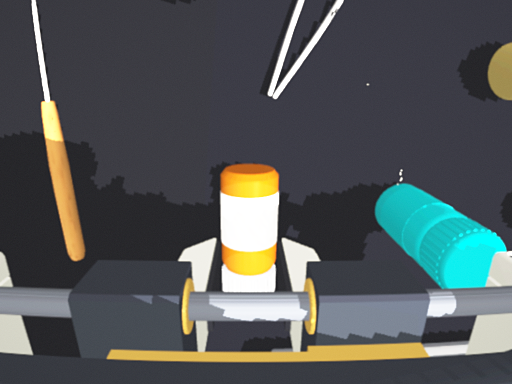

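step_arm(deltas=[[0.32, 0.023, 0, 0, 0], [0.32, 0, 0, 0, 0], [0.27, 0, 0, 0, 0], [0.27, 0, 0, 0, 0], [0.27, 0, 0, -0.06, 0], [0.27, 0, 0, -0.1, 0], [0.27, 0, 0, -0.1, 0], [0.27, 0, 0, 0, 0]])

```text
time: 12.05
tool_pos: [447.3, 336.4, 149.4]
tcp_rot: [3.117, -0.007, 1.872]
contact_force: [-0.2, 0.2, -1.1]
grip_width: 25.4
finger_force: 30.0
```

step_arm(deltas=[[0.27, -0.053, 0.04, 0, 0], [0.27, -0.067, 0.05, 0, 0], [0.27, -0.067, 0.05, 0, 0], [0.27, -0.067, 0.05, 0, 0], [0.27, -0.067, 0.052, 0, 0], [0.27, 0, 0, 0.04, 0], [0.27, 0, 0, 0.02, 0], [0.27, 0, 0, 0, 0]])

```text
time: 12.85
tool_pos: [605.5, 217.2, 110.4]
tcp_rot: [3.135, -0.005, 1.872]
contact_force: [-0.2, 0.1, -1.9]
grip_width: 25.2
finger_force: 30.0
```

Run:
```python
from vial import *
look('wrist','w7')
```

```text
wrist T [605.5 217.2 110.4] rel to grasp pt; bins of y: ztop amber / white
-24    -            |  106   5.7   0.9
-6  309   5.6   1.1 |    -           
0  521   5.7   0.7 |    -           
6   18   6.2   1.8 |  521   5.8   0.7
12    -            |  579   5.8   0.7
18    -            |  612   5.8   0.7
24    4   3.7   7.5 |  621   5.8   0.7
30  609   5.6   1.1 |   10   5.8  -3.8
36  572   5.2   1.2 |    -
```

step_arm(deltas=[[0.27, 0, 0.006, 0.02, 0], [0.27, 0, 0, 0.012, 0], [0.27, 0, 0, 0.01, 0], [0.27, 0, 0, 0.01, 0], [0.27, 0, 0, 0.01, 0], [0.27, 0, 0, 0.008, 0], [0.27, 0, 0, 0, 0], [0.27, 0, 0, 0, 0]])

```text
time: 13.7
tool_pos: [611.6, 217.7, 80.0]
tcp_rot: [3.127, -0.003, 1.872]
contact_force: [-1.0, -5.5, 8.0]
grip_width: 25.0
finger_force: 30.0
```

Run:
```python
from vial import *
look('wrist','w8',60)
```

```text
wrist T [611.6 217.7  80. ] rel to grasp pt; bins of y: ztop amber / white
-30    -            |   17   0.6   1.1
-24    -            |   12   1.5   0.9
-6  178   7.7   0.8 |    -           
0  113   8.4   1.0 |  267   9.7   0.6
6    -            |  455  11.4   0.5
12    -            |  496  13.2   0.5
18    -            |  539  15.0   0.9
24  518  16.8   0.7 |   46  15.5  -2.2
30  936  17.3   0.5 |    -           
36 1024  10.9   1.0 |    -           
60    -            |  311 -39.3   0.2
66    -            |  549 -39.4   0.2
72    -            |  522 -41.3   0.2
```

step_arm(deltas=[[0.27, 0, 0, 0.006, 0], [0.27, 0, 0, 0.006, 0], [0.27, 0, 0, 0.006, 0], [0.27, 0, 0, 0, 0], [0.27, 0, 0, 0, 0]])

```text
time: 14.25
tool_pos: [612.2, 218.0, 71.5]
tcp_rot: [3.126, -0.003, 1.872]
contact_force: [-0.8, -5.3, 9.7]
grip_width: 25.3
finger_force: 30.0
```

Run:
```python
from vial import *
look('wrist','w9',60)
```

```text
wrist T [612.2 218.   71.5] rel to grasp pt; bins of y: ztop amber / white
-6   14   5.8  11.1 |    -           
0    -            |  144  15.5  -0.0
6    -            |  278  18.4   0.8
12   16  23.1  -0.7 |  290  22.2   0.7
18  430  25.8   0.7 |   14  22.3   8.7
24 1042  26.4   0.2 |    -           
30 1318  20.7   0.7 |    -           
36  303  12.3   0.5 |    -           
60    -            |  343 -30.7   0.6
66    -            |  610 -30.8   0.1
72    -            |  582 -32.6  -0.3
```

step_arm(deltas=[[0.27, 0, 0, 0.006, 0], [0.27, 0.006, 0, 0, 0], [0.27, 0.006, 0, 0, 0], [0.27, 0, 0, 0, 0], [0.27, 0, 0, 0, 0]])

```text
time: 14.8
tool_pos: [611.8, 219.2, 68.6]
tcp_rot: [3.126, 0.004, 1.871]
contact_force: [2.7, -21.3, 9.8]
grip_width: 25.2
finger_force: 30.0
```

Run:
```python
from vial import *
look('wrist','w10',60)
```

```text
wrist T [611.8 219.2  68.6] rel to grasp pt; bins of y: ztop amber / white
6    -            |  142  22.5   1.0
12  146  26.7   0.3 |  100  24.8   0.8
18  565  29.5   0.7 |    -           
24 1354  27.9   0.0 |    -           
30 1118  20.6   0.9 |    -           
36   94  14.1   0.6 |    -           
54    -            |   10 -27.6  10.6
60    -            |  483 -27.9   0.7
66    -            |  589 -28.2   0.2
72    -            |  618 -29.9  -0.2
```

```bash
cat >> vial.py <<'E'
def fit(fn,T,c,zlo=-5,ylo=-3,yhi=26):
    q=np.load(fn+'.npz');d=q['d'];P=cloud(d,c);Q=P-T-[0,0,8];x=Q@xm;y=Q@ym;z=Q[...,2]
    m=(abs(x)<4)&(d>0)&(y>ylo-20)&(y<60)&(z>zlo)&(z<45)
    yy,zz=y[m],z[m]; # profile: highest z per 1.5mm bin
    pr=[(b+.75,np.percentile(zz[(yy>=b)&(yy<b+1.5)],95)) for b in np.arange(-25,55,1.5) if ((yy>=b)&(yy<b+1.5)).sum()>3]
    return np.array(pr)
E
python3 - <<'E'
from vial import *
T=np.array(bot.get_obs()['tool_pos']);print(fit('w10',T,cam('wrist')).T)
E
```

```text
[[ 2.8  4.2  5.8  7.2  8.8 10.2 11.8 13.2 14.8 16.2 17.8 19.2 20.8 22.2
  23.8 25.2 26.8 28.2 29.8 31.2 32.8 34.2 50.8 52.2 53.8 55.2]
 [18.6 20.2 21.1 22.4 23.6 24.5 25.6 26.4 27.8 28.8 29.8 29.9 30.  29.5
  27.8 25.3 23.1 20.9 19.  17.6 15.2 14.1  1.7  1.8 -0.2 -1.9]]
```

step_arm(deltas=[[0.27, -0.01, 0, -0.04, 0], [0.27, 0, 0, -0.08, 0], [0.27, 0, 0, -0.08, 0], [0.27, 0, 0, 0, 0], [0.27, 0, 0, 0, 0]])

```text
time: 15.35
tool_pos: [609.8, 219.0, 167.3]
tcp_rot: [3.127, -0.004, 1.872]
contact_force: [0.1, -0.2, -1.0]
grip_width: 25.1
finger_force: 30.0
```

Run:
```python
from vial import *
o=bot.get_obs();T=np.array(o['tool_pos']);c,a,d=snap('wrist','w11');print(o['time'],T,fit('w11',T,c).T)
```

```text
15.35 [609.8 219.  167.3] [[ 2.8  4.2  5.8  7.2  8.8 10.2 11.8 13.2 14.8 16.2 17.8 19.2 20.8 22.2
  23.8 25.2 26.8 28.2 29.8 31.2 32.8 34.2]
 [18.4 19.8 20.6 21.7 23.  23.9 25.  26.  26.8 28.3 29.3 30.  29.9 29.3
  27.5 25.9 23.3 21.6 19.6 17.2 15.1 13.2]]
```

step_arm(deltas=[[0.27, 0.061, -0.05, 0, 0], [0.27, 0.061, -0.05, 0, 0], [0.27, 0.061, -0.05, 0, 0], [0.27, 0.061, -0.05, 0, 0], [0.27, 0.063, -0.046, 0, 0], [0.27, 0, 0, 0.08, 0], [0.27, 0, 0, 0.09, 0], [0.27, 0, 0, 0.06, 0]])

```text
time: 16.2
tool_pos: [445.1, 329.2, 46.5]
tcp_rot: [3.135, -0.003, 1.873]
contact_force: [-0.4, -0.1, -0.7]
grip_width: 25.4
finger_force: 30.0
```

step_arm(deltas=[[0.27, 0, 0, 0.03, 0], [0.27, 0, 0, 0.014, 0], [0.27, 0, 0, 0.01, 0], [0.27, 0, 0, 0.01, 0], [0.27, 0, 0, 0.008, 0], [0.27, 0, 0, 0, 0]])

```text
time: 16.8
tool_pos: [448.3, 331.4, 16.8]
tcp_rot: [3.127, -0.006, 1.871]
contact_force: [-7.4, 0.7, 14.8]
grip_width: 25.0
finger_force: 30.0
```

Release with a small opening, so it drops flat between the fingers.

step_arm(deltas=[[0.27, 0, 0, 0.006, 0], [0.32, 0, 0, 0, 0], [0.32, 0, 0, 0, 0], [0.32, 0, 0, 0, 0], [0.32, 0, 0, 0, 0]])

```text
time: 17.3
tool_pos: [448.3, 330.2, 11.5]
tcp_rot: [3.129, -0.004, 1.871]
contact_force: [0.4, 0.4, 1.6]
grip_width: 29.4
finger_force: 0.7
```

Run:
```python
from vial import *
look('wrist','w12')
```

```text
wrist T [448.3 330.2  11.5] rel to grasp pt; bins of y: ztop amber / white
-12    -            |    8  -1.9  -9.8
-6    -            |  290   6.2  -0.8
0    5   1.6  -7.7 |  433   6.2   2.0
6   53   1.2  -9.9 |    -           
12   42   1.8  -9.9 |  119   6.5  -2.9
18    -            |  625   6.6   0.2
24    -            |  676   6.8   0.2
30    -            |  697   6.7   0.2
36    6   1.6 -11.3 |  686   6.8   0.7
42   48   1.9 -11.2 |   13   4.9   9.8
48  510   2.1  -1.8 |    -           
72    -            |    4 -10.2  11.1
```

step_arm(deltas=[[0.36, 0, 0, -0.002, 0], [0.36, 0.036, 0, 0, 0], [0.36, 0.036, 0, 0, 0], [0.36, 0, 0, 0, 0], [0.36, 0, 0, 0, 0], [0.27, 0, 0, 0, 0], [0.27, 0, 0, 0, 0], [0.27, 0, 0, 0, 0]])

```text
time: 18.15
tool_pos: [437.6, 364.1, 12.6]
tcp_rot: [3.13, -0.004, 1.871]
contact_force: [-0.4, -1.0, -0.2]
grip_width: 25.3
finger_force: 29.4
```

step_arm(deltas=[[0.27, 0, 0, -0.06, 0], [0.27, 0, 0, -0.1, 0], [0.27, 0, 0, -0.1, 0], [0.27, -0.048, 0.06, 0, 0], [0.27, -0.048, 0.06, 0, 0], [0.27, -0.048, 0.06, 0, 0], [0.27, -0.05, 0.06, 0, 0], [0.27, 0, 0, 0, 0]])

```text
time: 18.95
tool_pos: [583.5, 303.4, 143.1]
tcp_rot: [3.127, -0.003, 1.867]
contact_force: [0.0, 0.9, -0.1]
grip_width: 25.1
finger_force: 29.4
```

Run:
```python
from vial import *
look('wrist','w13')
```

```text
wrist T [583.5 303.4 143.1] rel to grasp pt; bins of y: ztop amber / white
-48    -            |   17  -1.0  -9.0
-42    -            |  232   5.2  -0.1
-36   56   4.1   1.7 |  371   5.4   0.9
-30  352   5.5   1.4 |    -           
-24  268   5.8   1.9 |    -           
-12    -            |    9  -0.3 -11.1
-6    -            |  336   5.5  -0.3
0   19   4.8  -1.6 |  525   5.9   1.0
6  567   5.6   0.2 |    -           
12 1197   4.5   0.4 |   31 -12.2  -0.1
```

View pics/w13.png

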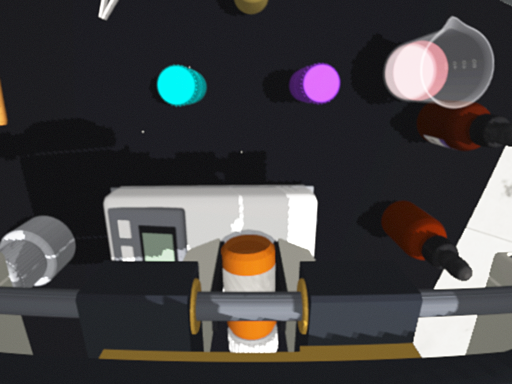

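step_arm(deltas=[[0.27, 0, 0, 0.06, 0], [0.27, 0, 0, 0.036, 0], [0.27, 0, 0, 0.011, 0], [0.27, 0, 0, 0.011, 0], [0.27, 0, 0, 0.011, 0], [0.27, 0, 0, 0.011, 0], [0.27, 0, 0, 0.01, 0], [0.27, 0, 0, 0, 0]])

```text
time: 19.8
tool_pos: [580.0, 308.2, 70.1]
tcp_rot: [3.128, -0.005, 1.872]
contact_force: [-2.3, 2.3, 4.0]
grip_width: 25.4
finger_force: 30.0
```

step_arm(deltas=[[0.27, -0.008, 0, 0, 0], [0.27, -0.008, 0, 0, 0], [0.27, -0.008, 0, 0, 0], [0.27, 0, 0, 0, 0]])

```text
time: 20.2
tool_pos: [584.0, 297.9, 71.1]
tcp_rot: [3.126, -0.007, 1.872]
contact_force: [-2.8, 4.6, 8.8]
grip_width: 25.2
finger_force: 30.0
```

Run:
```python
from vial import *
look('wrist','w14',60)
```

```text
wrist T [584.  297.9  71.1] rel to grasp pt; bins of y: ztop amber / white
-30    -            |   59  19.7 -10.0
-24  157  19.6  -6.3 |  333  22.8   0.3
-18  353  18.6  -5.3 |    -           
-12   60  17.6  -2.7 |    -           
-6    -            |   82   8.7  -8.6
0    -            |  741  10.1   0.1
6   27  -0.2  -9.5 | 1130   6.8   0.1
12  303   2.1  -6.2 |  855   2.5   0.1
18  221  -0.1  -0.2 |   35  -2.4   0.7
```

step_arm(deltas=[[0.27, -0.008, 0, 0.002, 0], [0.27, -0.008, 0, 0.002, 0], [0.27, -0.008, 0, 0.002, 0], [0.27, 0, 0, 0, 0]])

```text
time: 20.65
tool_pos: [586.6, 290.2, 68.5]
tcp_rot: [3.124, -0.013, 1.873]
contact_force: [-8.4, 20.3, 9.0]
grip_width: 25.5
finger_force: 30.0
```

Run:
```python
from vial import *
look('wrist','w15',60)
c,a,d=snap('side','s15');cv2.imwrite('pics/c15.png',cv2.resize(a[120:270,190:340],None,fx=3,fy=3)[:,:,::-1])
```

```text
wrist T [586.6 290.2  68.5] rel to grasp pt; bins of y: ztop amber / white
-24    -            |  116  26.1  -9.1
-18  157  22.8  -6.1 |  683  27.8   0.6
-12  313  22.9  -3.9 |    -           
-6    -            |    5   7.7 -11.7
0    -            |  562  14.2  -0.4
6    -            |  858  11.9   0.1
12   77   1.3  -9.0 | 1065   7.6   0.1
18  377   2.4  -4.8 | 1004 -31.8   0.1
24  131   0.1   0.7 |   26  -2.3   0.9
```

View pics/c15.png

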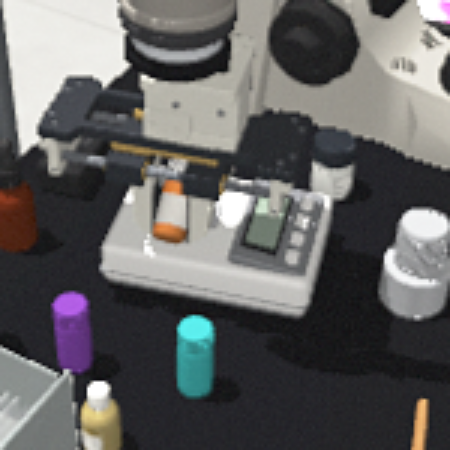

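step_arm(deltas=[[0.27, 0, 0, 0.006, 0], [0.27, -0.004, 0, 0, 0], [0.27, -0.004, 0, 0, 0], [0.27, -0.004, 0, 0, 0], [0.27, -0.004, 0, 0, 0], [0.27, 0, 0, 0, 0]])

```text
time: 21.35
tool_pos: [588.0, 286.1, 66.1]
tcp_rot: [3.123, -0.017, 1.874]
contact_force: [-12.3, 31.7, 12.2]
grip_width: 25.1
finger_force: 30.0
```

Run:
```python
from vial import *
look('wrist','w16',60)
T=np.array(bot.get_obs()['tool_pos']);print(fit('w16',T,cam('wrist'),-30).T)
```

```text
wrist T [588.  286.1  66.1] rel to grasp pt; bins of y: ztop amber / white
-24    -            |    5  25.7 -11.6
-18    -            |  504  31.9  -1.1
-12  275  25.5  -5.1 |  612  30.8   0.5
-6  102  25.9  -1.8 |    -           
0    -            |  305  17.4  -2.2
6    -            |  955  16.0  -0.0
12    -            |  945  11.2  -0.0
18  299   3.4  -4.8 |  883   6.5   0.5
24  307   1.3  -1.6 |  872 -30.4   0.1
[[-16.8 -15.2 -13.8 -12.2 -10.8  -9.2  -7.8  -6.2   2.8   4.2   5.8   7.2
    8.8  10.2  11.8  13.2  14.8  16.2  17.8  19.2  20.8  22.2  23.8  25.2]
 [ 32.2  32.8  31.8  30.4  29.9  27.1  26.7  26.   18.1  17.3  16.2  15.2
   13.9  12.9  11.5  10.2   9.1   8.    6.7   5.2   4.    3.    1.7   0.6]]
```

step_arm(deltas=[[0.27, 0.01, 0, -0.02, 0], [0.27, 0, 0, -0.05, 0], [0.27, 0, 0, -0.05, 0], [0.27, 0.06, -0.01, 0, 0], [0.27, 0.055, -0.01, 0, 0], [0.27, 0, 0, 0.06, 0], [0.27, 0, 0, 0, 0], [0.27, 0, 0, 0, 0]])

```text
time: 22.2
tool_pos: [561.3, 332.5, 92.7]
tcp_rot: [3.131, -0.004, 1.871]
contact_force: [0.8, 0.8, -0.7]
grip_width: 25.0
finger_force: 30.0
```

```bash
cat >> vial.py <<'E'
def st(fn):
    o=bot.get_obs();T=np.array(o['tool_pos']);c,a,d=snap('wrist',fn);r=T-[597.5,254.3,0]
    print('t',o['time'],'TCP',T,'ym',r@ym,'xm',r@xm,'F',o['contact_force']);print(fit(fn,T,c,-30).T)
E
python3 -c "
from vial import *
st('w17')"
```

```text
t 22.2 TCP [561.3 332.5  92.7] ym 85.4387319665993 xm -11.437298675443335 F [ 0.8  0.8 -0.7]
[[-16.8 -15.2 -13.8 -12.2 -10.8  -9.2  -7.8  -6.2   2.8   4.2   5.8   7.2
    8.8  10.2  11.8  13.2  14.8  16.2  17.8  19.2  20.8  22.2  23.8  25.2]
 [ 32.2  32.7  31.4  30.1  28.6  27.1  26.5  26.5  18.1  17.1  16.4  15.5
   14.1  12.6  11.4  10.1   9.3   7.7   7.1   5.5   3.9   2.7   1.5   0.1]]
```

step_arm(deltas=[[0.27, 0, 0, 0.06, 0], [0.27, 0, 0, 0.05, 0], [0.27, 0, 0, 0.01, 0], [0.27, 0, 0, 0.01, 0], [0.27, 0, 0, 0.01, 0], [0.27, 0, 0, 0.01, 0], [0.27, 0, 0, 0.004, 0], [0.27, 0, 0, 0, 0]])

```text
time: 23.05
tool_pos: [564.5, 335.3, 19.3]
tcp_rot: [3.122, -0.006, 1.872]
contact_force: [-0.2, 3.7, 6.9]
grip_width: 25.5
finger_force: 30.0
```

```bash
python3 -c "
from vial import *
st('w18')"
```

```text
t 23.05 TCP [564.5 335.3  19.3] ym 87.13163085110628 xm -7.539395959300726 F [-0.2  3.7  6.9]
[[-13.8 -12.2 -10.8  -9.2  -7.8  -6.2  -4.8   2.8   4.2   5.8   7.2   8.8
   10.2  11.8  13.2  14.8  16.2  17.8  19.2  20.8  22.2  23.8  25.2  26.8
   28.2  29.8  31.2  32.8  34.2  35.8  37.2  38.8  40.2  41.8  43.2  44.8
   46.2  47.8  49.2  50.8  52.2  53.8  55.2]
 [ 35.5  36.1  35.1  33.7  32.1  28.9  29.   19.   19.4  17.8  16.1  14.7
   12.7  11.5   9.9   8.    6.4   4.9   3.4   1.5  -0.3  -1.9 -25.7 -26.5
  -26.3 -26.2 -26.7 -26.5 -26.3 -26.3 -26.4 -26.3 -26.4 -26.4 -26.6 -26.4
  -26.7 -26.7 -26.6 -26.4 -26.2 -26.2 -26.4]]
```

step_arm(deltas=[[0.27, -0.006, 0, 0.006, 0], [0.27, -0.006, 0, 0.002, 0], [0.27, -0.006, 0, 0, 0], [0.27, -0.006, 0, 0, 0], [0.27, 0, 0, 0, 0]])

```text
time: 23.6
tool_pos: [566.3, 328.9, 14.7]
tcp_rot: [3.121, -0.013, 1.872]
contact_force: [-5.1, 23.5, 0.5]
grip_width: 25.2
finger_force: 30.0
```

```bash
python3 -c "
from vial import *
st('w19')"
```

```text
t 23.6 TCP [566.3 328.9  14.7] ym 80.43852941283652 xm -7.689590876042096 F [-5.1 23.5  0.5]
[[ -7.8  -6.2  -4.8  -3.2  -1.8  -0.2   5.8   7.2   8.8  10.2  11.8  13.2
   14.8  16.2  17.8  19.2  20.8  22.2  23.8  25.2  26.8  28.2  29.8  31.2
   32.8  34.2  35.8  37.2  38.8  40.2  41.8  43.2  44.8  46.2  47.8  49.2
   50.8  52.2  53.8  55.2]
 [ 42.3  42.   40.1  38.   35.7  34.8  23.6  23.   20.7  18.9  17.   14.9
   12.2  10.1   8.2   5.9   3.5   1.1  -1.1  -3.4  -4.8 -21.7 -21.7 -22.
  -21.9 -22.3 -21.7 -22.1 -22.1 -21.9 -21.7 -21.9 -21.7 -21.9 -21.6 -22.
  -21.8 -21.6 -21.7 -21.9]]
```

step_arm(deltas=[[0.27, 0.006, 0, 0, 0], [0.31, 0, 0, 0, 0], [0.31, 0, 0, 0, 0], [0.31, 0, 0, 0, 0], [0.31, 0, 0, 0, 0]])

```text
time: 24.15
tool_pos: [565.2, 324.6, 11.9]
tcp_rot: [3.129, -0.004, 1.871]
contact_force: [0.8, -0.4, 0.3]
grip_width: 28.4
finger_force: 0.0
```

```bash
python3 -c "
from vial import *
st('w20')"
```

```text
t 24.15 TCP [565.2 324.6  11.9] ym 76.73337496591535 xm -10.008574186393448 F [ 0.8 -0.4  0.3]
[[ -3.2  -1.8  -0.2   1.2   2.8   8.8  10.2  11.8  13.2  14.8  16.2  17.8
   19.2  20.8  22.2  23.8  25.2  26.8  28.2  29.8  31.2  32.8  34.2  35.8
   37.2  38.8  40.2  41.8  43.2  44.8  46.2  47.8  49.2  50.8  52.2  53.8
   55.2]
 [ 44.9  44.8  44.5  42.4  40.   27.9  27.3  25.   22.5  20.5  18.7  15.8
   13.4  10.8   8.9   5.6   3.5  -0.2  -2.4  -4.6 -19.2 -19.4 -18.9 -18.9
  -19.1 -19.5 -19.  -19.2 -19.3 -19.  -19.  -19.1 -19.  -19.2 -18.9 -19.1
  -18.8]]
```

step_arm(deltas=[[0.31, -0.002, 0, -0.02, 0], [0.31, -0.004, 0, -0.02, 0], [0.31, -0.005, 0, -0.022, 0], [0.31, 0, 0, 0, 0], [0.27, 0, 0, 0, 0], [0.27, 0, 0, 0, 0], [0.27, 0, 0, 0, 0]])

```text
time: 24.9
tool_pos: [566.6, 319.6, 43.1]
tcp_rot: [3.128, -0.004, 1.872]
contact_force: [0.1, -1.0, 5.9]
grip_width: 25.1
finger_force: 30.0
```

```bash
python3 -c "
from vial import *
st('w21')"
```

```text
t 24.9 TCP [566.6 319.6  43.1] ym 71.51480907200987 xm -10.172624965333464 F [ 0.1 -1.   5.9]
[[ -0.2   1.2   2.8   4.2   5.8   7.2   8.8  10.2  11.8  13.2  14.8  16.2
   17.8  19.2  20.8  22.2  23.8  25.2  26.8  28.2  29.8  31.2]
 [ 14.1  15.   14.9  14.1  12.1   9.7   7.2   4.5   1.5  -0.9  -2.5  -4.8
   -8.  -10.  -12.2 -14.7 -16.7 -19.5 -22.3 -24.4 -26.1 -28.5]]
```

step_arm(deltas=[[0.27, 0.01, 0, -0.03, 0], [0.27, 0, 0, -0.09, 0], [0.27, 0, 0, -0.1, 0], [0.27, -0.09, 0.01, 0, 0], [0.27, -0.09, 0.01, 0, 0], [0.27, -0.089, 0, 0, 0], [0.27, 0, 0, 0.06, 0], [0.27, 0, 0, 0.05, 0]])

```text
time: 25.75
tool_pos: [613.8, 196.7, 95.9]
tcp_rot: [3.13, -0.005, 1.869]
contact_force: [0.5, -0.2, -0.8]
grip_width: 25.3
finger_force: 30.0
```

step_arm(deltas=[[0.27, 0, 0, 0, 0], [0.27, 0, 0, 0, 0]])

```text
time: 25.95
tool_pos: [613.2, 198.6, 96.8]
tcp_rot: [3.131, -0.005, 1.872]
contact_force: [0.7, 1.2, -0.3]
grip_width: 25.4
finger_force: 30.0
```

```bash
python3 -c "
from vial import *
st('w22')"
```

```text
t 25.95 TCP [613.2 198.6  96.8] ym -57.81016994796842 xm -1.5025829106499033 F [ 0.7  1.2 -0.3]
[[ -0.2   1.2   2.8   4.2   5.8   7.2   8.8  10.2  11.8  13.2  14.8  16.2
   17.8  19.2  20.8  22.2  23.8  25.2  26.8  28.2  29.8  31.2  40.2  41.8
   43.2  44.8]
 [ 14.3  14.9  15.   13.6  11.7   9.2   7.2   4.5   1.3  -0.8  -2.8  -5.
   -7.5  -9.7 -12.2 -15.2 -16.8 -19.6 -21.7 -24.7 -27.1 -28.2 -27.3 -25.9
  -26.1 -26.2]]
```

step_arm(deltas=[[0.27, 0.01, 0.003, 0, 0], [0.27, 0.009, 0, 0, 0], [0.27, 0.009, 0, 0, 0], [0.27, 0.009, 0, 0, 0], [0.27, 0.009, 0, 0, 0], [0.27, 0, 0, 0, 0]])

```text
time: 26.6
tool_pos: [611.4, 218.0, 101.2]
tcp_rot: [3.122, 0.003, 1.872]
contact_force: [3.9, -14.0, 8.3]
grip_width: 25.2
finger_force: 30.0
```

```bash
python3 -c "
from vial import *
st('w23')"
```

```text
t 26.6 TCP [611.4 218.  101.2] ym -38.75528186794321 xm 2.5235589914822403 F [  3.9 -14.    8.3]
[[-22.8 -21.2 -19.8  -0.2   1.2   2.8   4.2   5.8   7.2   8.8  10.2  11.8
   13.2  14.8  16.2]
 [  7.8   8.7   9.3  14.1  14.5  12.9   8.3   3.3  -2.2  -5.2  -9.3 -13.6
  -18.1 -22.6 -26.7]]
```

step_arm(deltas=[[0.27, 0.009, 0, 0, 0], [0.27, 0.007, 0, 0, 0], [0.27, 0, 0, 0, 0]])

```text
time: 26.95
tool_pos: [609.2, 226.3, 101.3]
tcp_rot: [3.122, 0.002, 1.872]
contact_force: [3.4, -12.5, 9.4]
grip_width: 25.6
finger_force: 30.0
```

```bash
python3 -c "
from vial import *
st('w24')"
```

```text
t 26.95 TCP [609.2 226.3 101.3] ym -30.173057614047586 xm 2.904704921342911 F [  3.4 -12.5   9.4]
[[-22.8 -21.2 -19.8 -18.2 -16.8  -0.2   1.2   2.8   4.2   5.8   7.2   8.8]
 [ 11.9  12.   12.3  12.8  13.   13.8  12.2   5.6  -3.3  -8.9 -15.5 -22.9]]
```

step_arm(deltas=[[0.27, 0.007, 0, 0, 0], [0.27, 0.005, 0, 0, 0], [0.27, 0, 0, 0, 0]])

```text
time: 27.3
tool_pos: [606.1, 234.0, 100.2]
tcp_rot: [3.124, -0.002, 1.872]
contact_force: [1.8, -3.7, 1.9]
grip_width: 25.1
finger_force: 9.6
```

```bash
python3 -c "
from vial import *
st('w25')"
```

```text
t 27.3 TCP [606.1 234.  100.2] ym -21.904293788306184 xm 2.214343501082172 F [ 1.8 -3.7  1.9]
[[-22.8 -21.2 -19.8 -18.2 -16.8 -15.2  -1.8  -0.2   1.2   2.8   5.8  35.8
   37.2]
 [ 14.4  14.5  14.8  14.6  15.1  15.2  11.4  12.3  -4.4 -17.5 -29.4 -29.5
  -29.3]]
```

step_arm(deltas=[[0.25, -0.008, 0, 0, 0], [0.25, -0.012, 0, -0.01, 0], [0.25, -0.01, 0, -0.02, 0], [0.25, 0, 0, -0.03, 0], [0.25, 0, 0, -0.03, 0], [0.25, 0, 0, -0.02, 0], [0.25, 0, 0, 0, 0]])

```text
time: 28.05
tool_pos: [608.8, 219.6, 154.4]
tcp_rot: [3.126, -0.004, 1.871]
contact_force: [-0.5, 0.3, -0.8]
grip_width: 24.3
finger_force: 29.8
```

```bash
python3 -c "
from vial import *
st('w26')"
```

```text
t 28.05 TCP [608.8 219.6 154.4] ym -36.42461851547237 xm 0.4889094012983861 F [-0.5  0.3 -0.8]
[[-22.8 -21.2 -19.8 -18.2 -16.8 -15.2  -1.8  -0.2   1.2   2.8]
 [ 14.3  14.5  14.8  14.7  15.   14.7  11.8  10.7  -5.2 -19.5]]
```

View pics/w26.png

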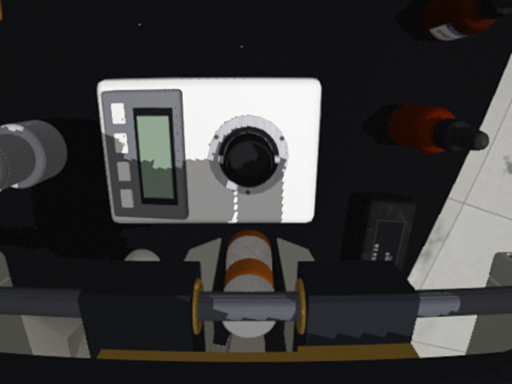

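step_arm(deltas=[[0.25, 0.02, -0.016, 0, 0], [0.25, 0.037, -0.03, 0, 0], [0.25, 0.05, -0.041, 0, 0], [0.25, 0.055, -0.045, 0, 0], [0.25, 0.055, -0.045, 0, 0], [0.25, 0.048, -0.04, 0, 0], [0.25, 0.025, -0.02, 0, 0], [0.25, 0, 0, 0, 0]])

```text
time: 28.9
tool_pos: [449.6, 324.0, 151.1]
tcp_rot: [3.131, -0.004, 1.874]
contact_force: [0.5, -0.3, -1.1]
grip_width: 24.1
finger_force: 29.8
```

step_arm(deltas=[[0.25, 0, 0, 0.03, 0], [0.25, 0, 0, 0.05, 0], [0.25, 0, 0, 0.05, 0], [0.25, 0, 0, 0.03, 0], [0.25, 0, 0, 0.02, 0], [0.25, 0, 0, 0, 0], [0.25, 0, 0, 0, 0]])

```text
time: 29.6
tool_pos: [453.4, 323.5, 61.8]
tcp_rot: [3.129, -0.004, 1.871]
contact_force: [0.2, 1.8, -0.5]
grip_width: 24.6
finger_force: 29.8
```

```bash
python3 -c "
from vial import *
st('w27')
T=np.array(bot.get_obs()['tool_pos'])
for n in('side','top'):
    c,a,d=snap(n,n[0]+'27');P=cloud(d,c);Q=P-T-[0,0,8];x=Q@xm;y=Q@ym;z=P[...,2]
    h=cv2.cvtColor(a,cv2.COLOR_RGB2HSV);m=(d>0)&(abs(x)<16)&(abs(y)<40)&(z>-5)&(z<75)&(h[...,0]<18)&(h[...,1]>130)&(h[...,2]>70)
    for lo in range(-5,75,8):
        k=m&(z>=lo)&(z<lo+8)
        if k.sum()>2: print(n,lo,k.sum(),np.median(y[k]),y[k].max(),np.median(x[k]))
"
```

```text
t 29.6 TCP [453.4 323.5  61.8] ym 108.7069879821928 xm -117.14928932231089 F [ 0.2  1.8 -0.5]
[[-22.8 -21.2 -19.8 -18.2 -16.8 -15.2  -1.8  -0.2   1.2   2.8]
 [ 14.1  14.5  14.6  14.6  14.7  15.1  11.3  10.9  -5.8 -19.1]]
side -5 3 -18.11120140242585 -14.454267779473275 6.796214391533228
side 19 10 2.7836098934474514 5.378394267195292 -3.253004231449612
side 27 8 4.435720411922533 5.370271703736426 3.5407945731766763
side 51 8 0.9281623153322316 2.3066940162686853 -2.5079892595393045
side 59 29 -0.08440753556157336 3.4535369153882054 1.039118934142201
side 67 4 2.269101917987966 10.154198374126777 -0.8250039294509819
```

step_arm(deltas=[[0.25, 0, 0, 0.02, 0], [0.25, 0, 0, 0.015, 0], [0.25, 0, 0, 0.004, 0], [0.25, 0, 0, 0.004, 0], [0.25, 0, 0, 0.003, 0], [0.25, 0, 0, 0, 0]])

```text
time: 30.35
tool_pos: [453.0, 324.7, 41.4]
tcp_rot: [3.127, -0.005, 1.872]
contact_force: [-6.9, -1.1, 27.0]
grip_width: 24.0
finger_force: 29.6
```

step_arm(deltas=[[0.25, 0, 0, -0.005, 0], [0.3, 0, 0, 0, 0], [0.34, 0, 0, 0, 0], [0.34, 0, 0, 0, 0], [0.34, 0, 0, 0, 0]])

```text
time: 30.85
tool_pos: [452.7, 323.6, 40.4]
tcp_rot: [3.13, -0.004, 1.871]
contact_force: [0.4, -0.2, 0.1]
grip_width: 31.4
finger_force: 0.0
```

```bash
python3 -c "
from vial import *
st('w28')"
```

```text
t 30.85 TCP [452.7 323.6  40.4] ym 109.02573881909494 xm -117.76320758450527 F [ 0.4 -0.2  0.1]
[[-19.8 -18.2 -16.8 -15.2 -13.8   1.2   2.8   4.2   5.8]
 [ 15.3  16.6  16.9  16.9  16.9  16.1  16.1  14.7  13. ]]
```

step_arm(deltas=[[0.34, -0.015, 0, 0, 0], [0.34, 0, 0, 0, 0], [0.34, 0, 0, 0, 0], [0.27, 0, 0, 0, 0], [0.27, 0, 0, 0, 0], [0.27, 0, 0, -0.04, 0], [0.27, 0, 0, -0.08, 0], [0.27, 0, 0, -0.08, 0]])

```text
time: 31.7
tool_pos: [453.4, 315.6, 141.4]
tcp_rot: [3.132, -0.004, 1.872]
contact_force: [1.6, 0.0, 1.0]
grip_width: 25.3
finger_force: 30.0
```

step_arm(deltas=[[0.27, -0.035, 0.03, 0, 0], [0.27, -0.06, 0.052, 0, 0], [0.27, -0.065, 0.055, 0, 0], [0.27, -0.065, 0.055, 0, 0], [0.27, -0.05, 0.044, 0, 0], [0.27, 0, 0, 0, 0], [0.27, 0, 0, 0, 0]])

```text
time: 32.4
tool_pos: [607.3, 219.0, 141.1]
tcp_rot: [3.131, -0.005, 1.87]
contact_force: [0.1, 0.7, -0.8]
grip_width: 25.5
finger_force: 30.0
```

```bash
python3 -c "
from vial import *
st('w29')
q=np.load('w29.npz');a=q['im'];d=q['d'];c=cam('wrist');P=cloud(d,c)
R=P-[597.5,254.3,0];x=R@xm;y=R@ym;z=P[...,2]
m=((np.hypot(x,y)<30)&(z>72)&(z<84)&(d>0)).astype(np.uint8)
cs=max(cv2.findContours(m,0,1)[0],key=cv2.contourArea)
(u,v),r=cv2.fitEllipse(cs)[:2];print('rim px',u,v,r,onplane([u,v],c,78))
print('mid', (x[m>0].min()+x[m>0].max())/2,(y[m>0].min()+y[m>0].max())/2,np.median(z[m>0]),x[m>0].min(),x[m>0].max(),y[m>0].min(),y[m>0].max())
# meter edges in xm
g=(a.min(2)>170)&(abs(z-46)<5);print('edges', [np.percentile(x[g],p) for p in(1,99)],[np.percentile(y[g],p) for p in(1,99)])
w=onplane(np.argwhere(g)[:,::-1],c,46)[:,:2].astype(np.float32);print(cv2.minAreaRect(w))
"
```

```text
t 32.4 TCP [607.3 219.  141.1] ym -36.59900892040477 xm -1.0893831570503778 F [ 0.1  0.7 -0.8]
[[ 1.2  2.8  4.2  5.8  7.2  8.8 10.2 11.8]
 [15.9 16.  15.8 15.9 16.  15.8 15.  12.1]]
rim px 251.92962646484375 165.5726776123047 (51.82011413574219, 53.708675384521484) [[599.4 256.1  78. ]]
mid 2.518128543502467 -0.37804822102127034 76.49736661955018 -15.205300407027714 20.241557494032648 -18.045597262821676 17.289500820779136
edges [np.float64(-106.4172979379147), np.float64(55.26070691748633)] [np.float64(-50.99865142075607), np.float64(55.978651480676085)]
((571.6314697265625, 247.2738037109375), (164.92950439453125, 111.13082122802734), 17.119277954101562)
```

step_arm(deltas=[[0.27, 0.03, 0.003, 0, 0], [0.27, 0.034, 0.002, 0, 0], [0.27, 0.01, 0, 0, 0], [0.27, 0, 0, 0.02, 0], [0.27, 0, 0, 0.012, 0], [0.27, 0, 0, 0, 0], [0.27, 0, 0, 0, 0]])

```text
time: 33.15
tool_pos: [599.1, 255.1, 125.5]
tcp_rot: [3.13, -0.004, 1.871]
contact_force: [0.0, -0.7, -0.7]
grip_width: 25.3
finger_force: 30.0
```

```bash
python3 -c "
from vial import *
st('w30')
q=np.load('w30.npz');d=q['d'];P=cloud(d,cam('wrist'));R=P-[597.5,254.3,0];x=R@xm;y=R@ym;z=P[...,2]
o=bot.get_obs();T=np.array(o['tool_pos'])
m=(np.hypot(x,y)<30)&(z>74)&(z<82)&(d>0);print('rim',m.sum(),x[m].min(),x[m].max(),y[m].max())
m=(np.hypot(x,y)<40)&(z>T[2]+18)&(z<T[2]+28)&(d>0);print('vial top',m.sum(),[np.percentile(x[m],p) for p in(1,99)],np.percentile(y[m],99))
"
```

```text
t 33.15 TCP [599.1 255.1 125.5] ym 0.2914667408220897 xm 1.7501352492880744 F [ 0.  -0.7 -0.7]
[[ 1.2  2.8  4.2  5.8  7.2  8.8 10.2 11.8]
 [15.9 15.7 15.6 15.7 15.7 15.9 14.8 12.7]]
rim 512 -14.037745179995042 20.5630629930538 16.748304567405025
vial top 1884 [np.float64(-17.777239648718655), np.float64(23.297177788889854)] 11.6791306304311
```

step_arm(deltas=[[0.27, 0, 0.001, 0.014, 0], [0.27, 0, 0, 0.008, 0], [0.27, 0, 0, 0.006, 0], [0.27, 0, 0, 0.006, 0], [0.27, 0, 0, 0, 0]])

```text
time: 33.7
tool_pos: [599.5, 255.8, 108.3]
tcp_rot: [3.13, -0.004, 1.872]
contact_force: [-0.2, 0.5, -0.2]
grip_width: 25.6
finger_force: 30.0
```

step_arm(deltas=[[0.27, 0, 0, 0.01, 0], [0.27, 0, 0, 0.01, 0], [0.27, 0, 0, 0.006, 0], [0.27, 0, 0, 0.002, 0], [0.27, 0, 0, 0, 0]])

```text
time: 34.2
tool_pos: [599.9, 256.1, 95.0]
tcp_rot: [3.129, -0.004, 1.872]
contact_force: [-0.8, -0.3, 0.5]
grip_width: 25.2
finger_force: 30.0
```

step_arm(deltas=[[0.32, 0, 0, 0.001, 0], [0.4, 0, 0, 0, 0], [0.5, 0, 0, 0, 0], [0.5, 0, 0, 0, 0], [0.5, 0, 0, -0.04, 0], [0.5, 0, 0, -0.08, 0], [0.6, 0, 0, -0.08, 0], [0.6, 0, 0, -0.06, 0]])

```text
time: 35.0
tool_pos: [599.0, 255.2, 227.3]
tcp_rot: [3.127, -0.004, 1.872]
contact_force: [0.8, -0.2, 0.3]
grip_width: 53.7
finger_force: 0.0
```

```bash
python3 -c "
from vial import *
o=bot.get_obs();T=np.array(o['tool_pos']);print(T)
c,a,d=snap('top','t31');P=cloud(d,c)
c,a,d=snap('wrist','w31');P=cloud(d,c);R=P-[597.5,254.3,0];x=R@xm;y=R@ym;z=P[...,2]
m=(np.hypot(x,y)<30)&(z>105)&(z<130)&(d>0);k=m.sum();print('vial top',k,np.median(z[m]) if k else 0,x[m].min(),x[m].max(),y[m].min(),y[m].max())
C=np.array([415,199]);m=(np.hypot(P[...,0]-C[0],P[...,1]-C[1])<32)&(z>72)&(z<90)&(d>0);print('cap',m.sum(),P[m].min(0),P[m].max(0))
"
```

```text
[599.  255.2 227.3]
vial top 826 117.62609460266097 -8.941732569617898 16.807394587935175 -13.040497057394902 12.945670621058241
cap 1299 [398.4 177.3  72.1] [437.5 216.7  82.1]
```

step_arm(deltas=[[0.65, -0.002, -0.06, 0, 0], [0.65, 0, -0.09, 0, 0], [0.65, 0, -0.09, 0, 0], [0.65, 0, -0.09, 0, 0], [0.65, 0, -0.052, 0.04, 0], [0.65, 0, 0, 0.09, 0], [0.65, 0, 0, 0.07, 0], [0.65, 0, 0, 0, 0]])

```text
time: 35.9
tool_pos: [414.1, 197.3, 118.3]
tcp_rot: [3.139, -0.005, 1.871]
contact_force: [0.1, -0.1, 0.6]
grip_width: 60.2
finger_force: 0.0
```

```bash
python3 -c "
from vial import *
o=bot.get_obs();T=np.array(o['tool_pos']);print(T)
c,a,d=snap('wrist','w32');P=cloud(d,c);Q=P-T;x=Q@xm;y=Q@ym;z=P[...,2]
m=(abs(x)<23)&(abs(y)<32)&(z>74)&(z<86)&(d>0);print(m.sum(),np.median(z[m]),[np.percentile(v[m],p) for v in(x,y) for p in(1,99)])
"
```

```text
[414.1 197.3 118.3]
2994 79.68825990244886 [np.float64(-16.239459711398396), np.float64(20.200300721794058), np.float64(-17.658675648278614), np.float64(17.587285144461994)]
```

step_arm(deltas=[[0.65, 0, 0.003, 0.06, 0], [0.65, 0, 0, 0.05, 0], [0.65, 0, 0, 0.018, 0], [0.65, 0, 0, 0, 0], [0.38, 0, 0, 0, 0], [0.38, 0, 0, 0, 0], [0.38, 0, 0, 0, 0], [0.38, 0, 0, 0, 0]])

```text
time: 36.75
tool_pos: [419.6, 199.2, 58.9]
tcp_rot: [3.129, -0.004, 1.872]
contact_force: [-1.9, -0.5, 6.7]
grip_width: 40.0
finger_force: 29.7
```

step_arm(deltas=[[0.38, 0, 0, -0.06, 0], [0.38, 0, 0, -0.1, 0], [0.38, 0, 0, -0.1, 0], [0.38, 0, 0, -0.02, 0], [0.38, 0, 0.05, 0, 0], [0.38, 0, 0.08, 0, 0], [0.38, 0, 0.08, 0, 0], [0.38, 0, 0.08, 0, 0]])

```text
time: 37.55
tool_pos: [557.8, 241.4, 199.1]
tcp_rot: [3.13, -0.004, 1.872]
contact_force: [0.3, -0.2, -1.2]
grip_width: 40.3
finger_force: 29.6
```

step_arm(deltas=[[0.38, 0, 0.06, 0, 0], [0.38, 0, 0.027, 0, 0], [0.38, 0, 0, 0, 0], [0.38, 0, 0, 0, 0]])

```text
time: 37.95
tool_pos: [597.4, 253.7, 199.1]
tcp_rot: [3.132, -0.004, 1.872]
contact_force: [1.0, -1.2, -1.6]
grip_width: 40.0
finger_force: 29.6
```

```bash
python3 -c "
from vial import *
o=bot.get_obs();T=np.array(o['tool_pos']);r=T-[597.5,254.3,0];print(T,r@xm,r@ym,o['joint_positions'])
c,a,d=snap('wrist','w33');P=cloud(d,c);R=P-[597.5,254.3,0];x=R@xm;y=R@ym;z=P[...,2]
for lo,hi in((105,128),(68,84),(120,150),(150,185),(185,215)):
    m=(np.hypot(x,y)<35)&(z>lo)&(z<hi)&(d>0)&(abs(x-2)<29)
    if m.sum()>5: print(lo,m.sum(),[np.percentile(v[m],p) for v in(x,y) for p in(1,99)])
"
```

```text
[597.4 253.7 199.1] -0.23196737595646832 -0.5359884773890108 [ 0.3  0.6  1.2  0.   1.3 -0. ]
68 394 [np.float64(-13.552922396692306), np.float64(20.173672558934616), np.float64(0.7938312240303602), np.float64(16.9480510341401)]
120 260 [np.float64(-26.09456864668652), np.float64(21.37336452146005), np.float64(8.587142593129238), np.float64(24.84607522868337)]
150 2829 [np.float64(-24.833891364162444), np.float64(23.71967061033072), np.float64(1.6033167626303422), np.float64(24.914502411794917)]
185 3172 [np.float64(-26.359182048216734), np.float64(30.23294531766861), np.float64(0.29770933338830424), np.float64(18.284295838353792)]
```

step_arm(deltas=[[0.38, 0.004, 0.006, 0, 0], [0.38, 0, 0, 0.03, 0], [0.38, 0, 0, 0.04, 0], [0.38, 0, 0, 0.03, 0], [0.38, 0, 0, 0.012, 0], [0.38, 0, 0, 0, 0]])

```text
time: 38.6
tool_pos: [600.4, 257.1, 144.0]
tcp_rot: [3.131, -0.004, 1.872]
contact_force: [0.9, 0.1, -1.8]
grip_width: 40.6
finger_force: 29.6
```

step_arm(deltas=[[0.38, 0, 0, 0.008, 0], [0.38, 0, 0, 0.008, 0], [0.38, 0, 0, 0.006, 0], [0.38, 0, 0, 0, 0]])

```text
time: 39.0
tool_pos: [600.9, 257.2, 133.2]
tcp_rot: [3.13, -0.004, 1.871]
contact_force: [0.0, 0.9, -0.7]
grip_width: 40.5
finger_force: 29.6
```

step_arm(deltas=[[0.38, 0, -0.002, 0.006, 0], [0.38, 0, 0, 0.006, 0], [0.38, 0, 0, 0.006, 0], [0.38, 0, 0, 0, 0]])

```text
time: 39.4
tool_pos: [600.3, 256.9, 124.0]
tcp_rot: [3.13, -0.004, 1.871]
contact_force: [1.2, 0.1, -3.2]
grip_width: 40.1
finger_force: 29.6
```

step_arm(deltas=[[0.38, 0, 0, 0.004, 0], [0.38, 0, 0, 0.004, 0], [0.38, 0, 0, 0, 0]])

```text
time: 39.7
tool_pos: [600.3, 257.0, 120.2]
tcp_rot: [3.129, -0.004, 1.871]
contact_force: [1.5, 0.5, -2.9]
grip_width: 40.1
finger_force: 29.6
```

step_arm(deltas=[[0.38, 0, 0, 0.004, 0], [0.38, 0, 0, 0.004, 0], [0.38, 0, 0, 0, 0]])

```text
time: 40.0
tool_pos: [600.3, 257.1, 116.2]
tcp_rot: [3.13, -0.004, 1.872]
contact_force: [1.2, -0.4, -2.0]
grip_width: 40.1
finger_force: 29.6
```

step_arm(deltas=[[0.38, 0, 0, 0.004, 0], [0.38, 0, 0, 0.004, 0], [0.38, 0, 0, 0, 0]])

```text
time: 40.3
tool_pos: [600.3, 257.1, 112.1]
tcp_rot: [3.13, -0.004, 1.872]
contact_force: [1.0, -0.3, -2.1]
grip_width: 40.1
finger_force: 29.6
```

```bash
cat > capz.py <<'E'
from vial import *
import sys
o=bot.get_obs();T=np.array(o['tool_pos']);c,a,d=snap('wrist',sys.argv[1]);P=cloud(d,c);Q=P-T;x=Q@xm;y=Q@ym;z=Q[...,2]
m=(abs(x)<15)&(y>2)&(y<26)&(d>0)&(z>-70)&(z<35)
for b in range(2,28,2):
    k=m&(y>=b)&(y<b+2)
    if k.sum()>5: print(b,k.sum(),'max',np.percentile(z[k],97),'med',np.median(z[k]),'min',z[k].min())
E
python3 capz.py w34
```

```text
2 284 max 22.871763280997776 med 21.737708122918903 min 19.88032702971813
4 288 max 22.76994093437424 med 21.667735277795316 min 19.60343880083849
6 306 max 22.667692785962494 med 21.640991602766164 min 18.278519213366252
8 297 max 22.650453540310398 med 21.472268748418088 min -20.864284613984523
10 428 max 22.59910335422493 med 20.967162205728258 min -21.88573452315717
12 549 max 22.373933981019878 med 18.018384719622304 min -22.016225395098587
14 761 max 21.992080510461136 med 13.28014885400026 min -22.230611265362853
16 1182 max 20.705246821012445 med 3.6248656435144113 min -65.6995037300583
18 574 max 16.009814800805508 med -6.0752801084368855 min -65.64585347534737
20 405 max -19.656715748682203 med -22.808623107410114 min -66.05340672375283
22 597 max -20.198651367354415 med -36.10785762244399 min -66.37325034927952
24 577 max -21.50232518120756 med -40.647653276621384 min -66.86392693967193
```

step_arm(deltas=[[0.38, 0, 0, 0.004, 0], [0.38, 0, 0, 0.004, 0], [0.38, 0, 0, 0.002, 0], [0.38, 0, 0, 0, 0]])

```text
time: 40.75
tool_pos: [600.5, 257.0, 108.0]
tcp_rot: [3.129, -0.004, 1.872]
contact_force: [-0.5, -2.8, 4.7]
grip_width: 39.8
finger_force: 29.7
```

step_arm(deltas=[[0.38, 0, 0, 0.003, 0], [0.38, 0, 0, 0.003, 0], [0.38, 0, 0, 0.002, 0], [0.38, 0, 0, 0, 0], [0.38, 0, 0, 0, 0]])

```text
time: 41.25
tool_pos: [599.7, 256.6, 106.1]
tcp_rot: [3.13, -0.004, 1.872]
contact_force: [-7.8, -4.7, 18.4]
grip_width: 39.9
finger_force: 30.0
```

step_arm(deltas=[[0.38, 0, -0.002, 0.002, 0], [0.38, 0, 0, 0, 0], [0.38, 0, 0, 0, 0]])

```text
time: 41.55
tool_pos: [599.1, 256.3, 105.6]
tcp_rot: [3.129, -0.003, 1.872]
contact_force: [-8.6, -5.3, 20.6]
grip_width: 39.7
finger_force: 30.0
```

```bash
python3 capz.py w35 | head -4
```

```text
2 280 max 23.66988182427095 med 22.503862391061418 min 20.80181837999629
4 287 max 23.5089186670345 med 22.451264603461013 min 20.12097896989698
6 296 max 23.482174677399097 med 22.451136765309727 min 20.102688809616808
8 311 max 23.43537092386112 med 22.35062062902651 min 17.14117991205525
```

```bash
python3 -c "
from plant import bot
print(bot.close_job())"
```

```text
the job is handed in; nothing more can be done
None
```

The job is handed in, but I got no pass/fail verdict back. By my measurements, the vial was tipped about 37° below level and stood upright in the well. The cap keyed without any turning, and the gripper is holding it fully home at about 20 N, with 41.6 s of the 72 s used.

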